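Index the mitre jig one hole towards the brake shoe

TASK

Set the mitre jig for the brake shoe that lies beside it: hook a fingertip under the pull ring, lift the spring index pin out of its hole, swing the arm one hole towards the side where the brake shoe lies, and let the pin drop fully home in that hole. Hook the ring gently, do not grip or force it, and leave the brake shoe and the other loose things where they lie. Finish with the robot clear of the jig.

Things in the scene. Friction and masses are not known exactly. Their poses are not given: they have to be found in the camera images.
- jig: Mitre jig fixed to the bench: grey base slab 255 (x) x 270 (y) x 8 mm, an arc-shaped steel sector plate on it (top at 20 mm, 143 to 177 mm from the pivot) with five index holes. Origin on the bench under the pivot; the slab reaches from x -47 to +208 mm. +x runs from the pivot towards the middle hole, roughly away from the robot; +y is left seen from the robot, z up. Place and yaw differ each run.
- pivot (a point): The arm's vertical pivot axis, 20 mm above the bench, straight above the jig's origin; axes as the jig's. The five holes lie 160 mm from it at -36, -18, 0, +18 and +36 degrees from the jig's +x (+ is towards +y); each is 14 mm wide and 12 mm deep. The pivot nut's top is 40 mm above the bench.
- left_hole (a point): Mouth (20 mm above the bench) of the hole next to the middle one on the jig's left (+y), at +18 degrees.
- right_hole (a point): Mouth (20 mm above the bench) of the hole next to the middle one on the jig's right (-y), at -18 degrees.
- swing_arm (a joint): Angle (rad) of the dark steel arm about the pivot, + towards the jig's +y; 0 = middle hole (start), next holes +0.314 and -0.314, outer ones +-0.628, stops +-0.69. Flat bar 34 mm wide, top 30 mm above the bench, to 190 mm out; a 150 mm fence across it 26 mm behind the pivot, top at 48 mm. Pin out: about 0.12 N m friction, stays where left. Pin in a hole: locked, 0.012 rad play each way.
- index_pin (a joint): Height (m) of the vertical 10 mm spring pin over its seat: 0 = fully home, 0.012 = foot level with the sector's top (free to swing, rests there between holes), 0.024 = upper stop. The spring presses down with 5 N (home) to 7 N (stop). Let go, it drops by itself into a hole up to about 0.02 rad off; if it rests between holes it drops in when the arm is pushed over one.
- ring_eye (a point): Centre of the pull ring's opening. The round steel ring stands upright on the pin and rises with it: opening 56 mm, wire 7 mm. Its plane is square to the arm, so a tilted finger passes through it along the arm from the pivot side. Pin home: centre 89 mm, opening 61 to 117 mm above the bench. x axis along the arm away from the pivot, z up.
- housing_top (a point): Top centre of the 25 mm wide steel pin housing on the arm, under the ring, 50 mm above the bench, 160 mm from the pivot; axes as ring_eye. It turns with the arm but does not rise with the pin.
- brake_shoe: Dark rust-brown curved brake shoe, 70 x 156 x 32 mm, loose, lying flat beside the jig, to its left or its right (this side decides which way the arm goes), 0.22 to 0.28 m from the jig's x axis. Origin under its middle.
- pliers: Slip-joint pliers with red dipped handles, 55 x 157 x 14 mm, loose, lying on the other side of the jig. Origin under the middle.
- tape_roll: Black tape roll lying flat, 70 mm across, 19 mm high, loose, at the left of the jig near the pivot. Origin under its middle.
- marker: Paint marker with yellow cap, 15 x 125 x 16 mm, loose, at the right of the jig near the pivot. Origin under its middle.
Mind the look-alikes: they are no part of the job. What is meant by the brake_shoe is not turquoise, and is the larger of those in its own colour.

How it is judged:
On the way, in this order (a step that is already met when the one before it is completed fails the run):
1. the pin is lifted out of the middle hole with the arm still over it (value of joint index_pin above 0.01 m and value of joint swing_arm between -0.08 and 0.08 rad), for 0.1 s.
2. the arm is swung more than half way to the next hole on the brake shoe's side (((y of brake_shoe in the frame of jig above 0 m and value of joint swing_arm between 0.17 and 0.45 rad) or (y of brake_shoe in the frame of jig below 0 m and value of joint swing_arm between -0.45 and -0.17 rad))), for 0.1 s.
At the end, for the whole second after the job is handed in: The arm stands in the hole next to the middle one on the brake shoe's side (within 0.03 rad), the pin is fully home (less than 3 mm up) and the arm is still; the brake shoe, pliers, tape roll and marker lie within 15 mm of where they were (((y of brake_shoe in the frame of jig above 0 m and value of joint swing_arm between 0.28416 and 0.34416 rad) or (y of brake_shoe in the frame of jig below 0 m and value of joint swing_arm between -0.34416 and -0.28416 rad)) and value of joint index_pin below 0.003 m and velocity of joint swing_arm between -0.05 and 0.05 rad/s and distance of each of brake_shoe, pliers, tape_roll, marker from where it was at the start of the episode below 0.015 m); the robot touches nothing.
It fails at once if the jig or its ring is gripped or forced (fingers press on it with more than 30 N) (contact force between the fingers and jig above 30 N).
It fails at once if the brake shoe, pliers, tape roll or marker is moved more than 15 mm or lifted (distance of any of brake_shoe, pliers, tape_roll, marker from where it was at the start of the episode above 0.015 m).
It also fails if it takes over 48 s, if anything falls off the work surface, if the arm or the gripper's body presses on something with over 40 N, if the wrist force passes 120 N, or if a joint passes its speed limit or range.

ROBOT

A 7-joint arm with a two-finger parallel gripper is mounted at the origin on a cart in front of the work surface, level with it; the furniture and walls round the work are solid. World frame = base frame: x ahead of the robot, y to its left, z up, the work surface at z = 0. Lengths are in m, angles in rad, forces in N, time in s.
With the tool pointing down it reaches from about 0.425 to 0.875 m from the base axis. Payload 8.4 kg.
Tool frame: the origin (TCP) lies on the centre line of the jaws, within the pads' length; the fingertips stand 8 mm ahead of it and the grasp point (between the pads) lies 11 mm behind it (ctrl.tip_reach is the distance from the TCP to the fingertips, in m); z points along the fingers, y is the line along which they close (so a half turn about z gives the same grasp; the last joint's range is limited). The gripper opens to 85 mm and grips with 20 to 120 N. Pads are 22 mm wide; open, the fingers measure 114 mm over their backs; the gripper's body (76 mm by 85 mm) begins 54 mm behind the grasp point. The pads swing forward as they close: fully open they stand 13 mm farther back than shut.
Start: joints at [1.133, 0.333, 0.04, 1.465, -0.013, 1.343, -0.059], TCP at [0.216, -0.613, 0.239] pointing down, gripper open.
Joint ranges: [-2.58, 2.58], [-0.38, 2.09], [-1.3, 1.39], [0.25, 2.4], [-1.5, 4.64], [0.08, 2.09], [-2.65, 2.65]. Speed limits (rad/s): [2.22, 2.22, 2.79, 2.79, 3.14, 3.14, 3.14].

INTERFACE

Orientations are given as a unit quaternion [x, y, z, w].
In Python, from workcell import ctrl gives the robot as it stands.
- The arm moves only by the tool send_rows, never from a script. Its argument "series" is a list of rows, each a list of 3 entries, a list of its own where there are three numbers: the finger opening in mm, from 0 to 85.4, then the shift along the world's x, y, z in mm, then the turn about the world's z in rad. In form: [[jaw, [x, y, z], roll], ...]. A call has 1 to 12 rows; each row shifts and turns the commanded pose from where the row before left it; what a row does not reach is not made up. A row lasts 1/8 s, in which the tool goes at most 62.5 mm and 10.7 degrees, less where a joint would pass 70% of its speed; a pose out of reach is approached as far as the arm can. A call is refused whole if a number of a shift passes 62.5 or a number of a turn 0.188, either way. A call with a gripper value outside its range is refused whole. The fingers move at their own pace and stop on an object; "force" is the grip in N (left out, the last holds). Time passes only in rows, so rows that do not move let the fingers close. It gives the time, the measured TCP pose, the force, the opening and the grip force at its end, in the units of the state.
- ctrl.get_state(): the state, without advancing time (a new reading comes with each control period).
- ctrl.snapshot(name): name is "scene" or "side" or "wrist"; returns the picture (384x512x3 uint8, red, green, blue); there is no depth.
- ctrl.calibration(name): a dict with "intrinsics" (3x3 intrinsics, pixels), "origin" and "attitude" of the camera in the world. Camera axes: x right, y up, looking along -z (the intrinsics and any distortion apply to the point x, -y, -z); pixel columns grow to the right and rows downward; lengths in m; the calibration is good to about 2 mm. The wrist camera is an equidistant fisheye: a pixel r from the principal point sees the ray r / f radians off the axis. A picture is of the moment at which its call begins: read the wrist's pose just before it. calibration takes no time and is no camera call; for the wrist camera it gives the pose at the moment of the call.
- ctrl.hand_in(): hands the job in; it is judged then, once.
The state is a dict: "time": time; "q": joint angles; "qd": joint speeds; "joint_torque": joint torques, N m; "tcp_pos": TCP position; "tool_rot": TCP orientation; "ft_force": force on the tool from outside, world axes, zero at the start; "torque": the same for the moment, N m; "opening": finger opening in m; "grip_force": force on a finger pad.
Only numpy, scipy, OpenCV 4.12 (cv2) and the standard library are available. Lean on these libraries where they do the work, as an engineer would, in place of code of your own. Each camera call takes 0.05 s, during which the arm holds its last target. There are 200 camera calls.

## Working session

There is one attempt and no reset: what is moved stays moved. The work goes in short steps, Python scripts to look and compute and a tool call to move; the robot and the scene stay as the last step left them, time stands still between calls to the robot, and variables do not carry over. Pictures are saved under pics/ and viewed, at most 10 in all, crops included, and the job is handed in when it is done.

Besides the shell and the picture viewer there is one more tool, called after ">>>" as name(argument=value, ...), one argument or row to a line, values as JSON. send_rows: Moves the arm, as the interface text tells. Its arguments: {"type":"object","properties":{"series":{"type":"array","items":{"type":"array"}},"force":{"type":"number"}},"required":["series"]}

```bash
mkdir -p pics; cat > h.py <<'E'
import numpy as np,cv2
from workcell import ctrl
E
python3 - <<'E'
from h import *
for n in("scene","side"):
    cv2.imwrite(f"pics/{n}0.png",cv2.resize(ctrl.snapshot(n)[:,:,::-1],(800,600),interpolation=cv2.INTER_CUBIC))
    c=ctrl.calibration(n);print(n,c)
s=ctrl.get_state();print(s['time'],s['tcp_pos'],s['tool_rot'],s['opening'],ctrl.tip_reach)
E
```

```text
scene {'intrinsics': array([[365.6506486 ,   0.        , 257.42842505],
       [  0.        , 365.6506486 , 189.42606919],
       [  0.        ,   0.        ,   1.        ]]), 'origin': array([-0.16761696,  0.54626279,  0.64379581]), 'attitude': array([-0.21290864,  0.4196738 ,  0.79785652, -0.37678745])}
side {'intrinsics': array([[436.26055159,   0.        , 258.94557915],
       [  0.        , 436.26055159, 195.84082174],
       [  0.        ,   0.        ,   1.        ]]), 'origin': array([ 0.21487696, -0.99044489,  0.82041271]), 'attitude': array([ 0.45624827, -0.07142125, -0.11296909,  0.87975821])}
0.1 [ 0.21582605 -0.61269093  0.23850545] [ 9.85690755e-01  1.68562140e-01 -1.76886053e-04 -7.13451382e-04] 0.08560740742893441 0.008
```

View pics/scene0.png

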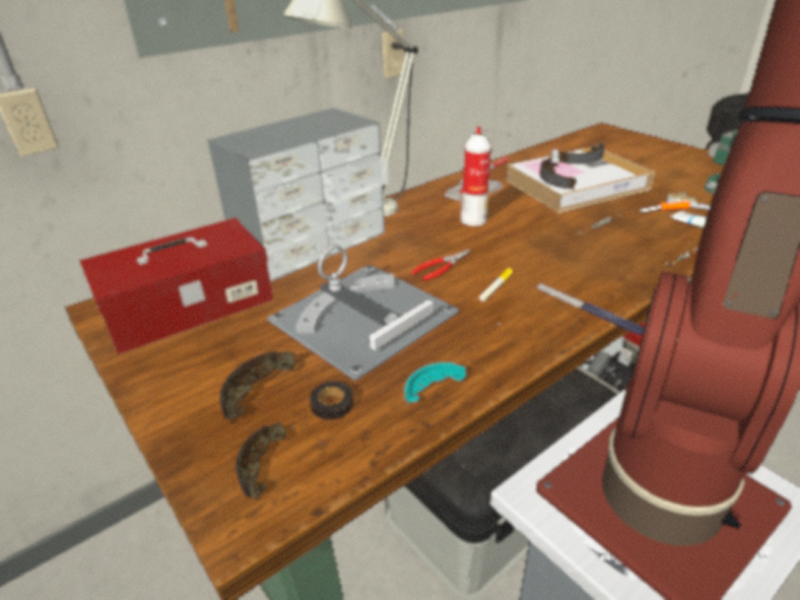

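View pics/side0.png

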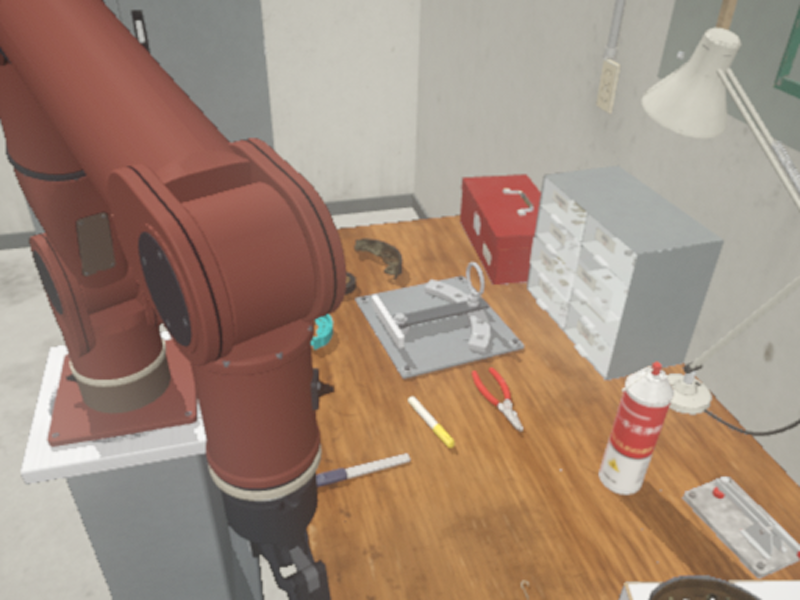

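Brake shoe candidates in the scene picture: a large rust-brown shoe at (258,383), a smaller one at (260,460), a turquoise one at (435,380), and shoes in the far box at (570,165). I choose (258,383), which lies left of the jig, with the pliers on the right, so the arm swings +0.314. Next I'll take close crops to check this and measure the jig.

```bash
python3 - <<'E'
from h import *
a=ctrl.snapshot("scene")[:,:,::-1];b=ctrl.snapshot("side")[:,:,::-1]
# scene x130-310,y145-325 ; side x215-345,y155-245
cv2.imwrite("pics/c1.png",cv2.resize(a[150:300,120:320],None,fx=4,fy=4,interpolation=cv2.INTER_CUBIC))
cv2.imwrite("pics/c2.png",cv2.resize(b[145:255,210:350],None,fx=5,fy=5,interpolation=cv2.INTER_CUBIC))
E
```

```text
(no output)
```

View pics/c1.png

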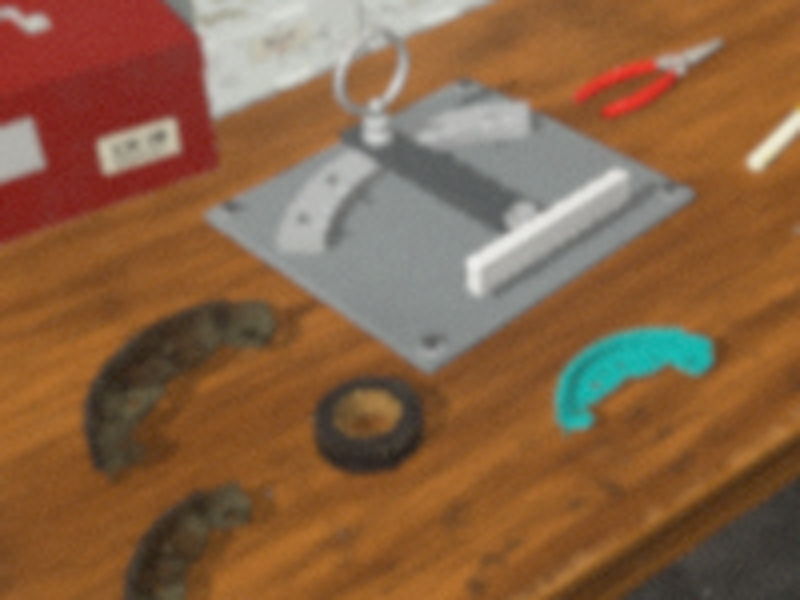

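View pics/c2.png

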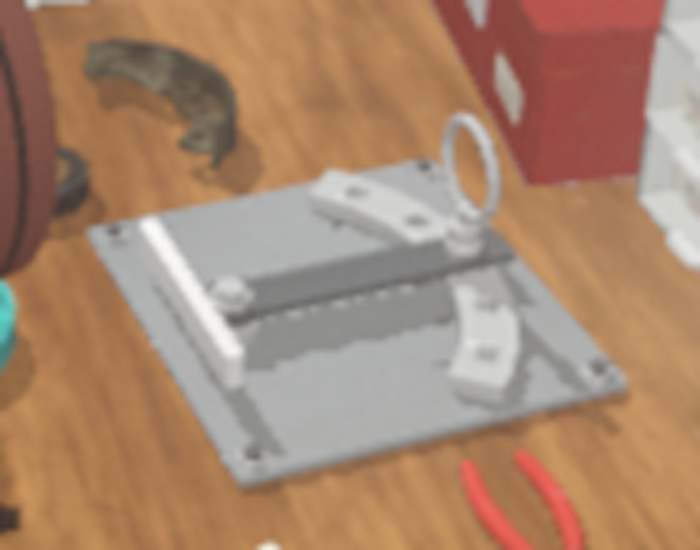

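The large rust-brown shoe is confirmed left of the jig, with its middle at c1 (170,390). The smaller one lies nearer the table edge. The slab corners, ring (372,72) and nut are visible in both crops, so I can fit the pose.

```bash
cat >> h.py <<'E'
from scipy.spatial.transform import Rotation as R
from scipy.optimize import least_squares
def proj(c,P):
    p=R.from_quat(c['attitude']).inv().apply(np.atleast_2d(P)-c['origin'])
    K=c['intrinsics'];return np.c_[K[0,2]+K[0,0]*p[:,0]/-p[:,2],K[1,2]+K[1,1]*-p[:,1]/-p[:,2]]
E
python3 - <<'E'
from h import *
J=np.array([[-47,135,8],[208,135,8],[-47,-135,8],[208,-135,8],[160,0,89],[0,0,40]])/1e3
A=np.array([[430,362],[206,213],[693,190],[465,79],[372,72],[520,212]])/4+[120,150]-.4
B=np.array([[88,232],[430,158],[243,482],[627,382],[470,170],[232,290]])/5+[210,145]-.4
ca,cb=ctrl.calibration("scene"),ctrl.calibration("side")
def W(v): return J@R.from_euler('z',v[2]).as_matrix().T+[v[0],v[1],0]
f=lambda v:np.r_[proj(ca,W(v))-A,proj(cb,W(v))-B].ravel()
r=least_squares(f,[.55,.1,0],loss='soft_l1');print(r.x);print(f(r.x).reshape(-1,2).round(1))
for u,z in(((170,385),.016),((370,420),.01),((635,375),.015)):
    t=np.array(u)/4+[120,150]
    print(u,least_squares(lambda p:(proj(ca,[p[0],p[1],z])[0]-t),[.6,.3]).x.round(3))
print(W(r.x).round(3))
c=ctrl.calibration("wrist");s=ctrl.get_state();print(c, R.from_quat(s['tool_rot']).as_matrix().round(3))
E
```

```text
[0.50700197 0.04859558 0.12683184]
[[-0.2  1.7]
 [-1.4 -0. ]
 [ 0.7  0.1]
 [-0.2 -0.9]
 [-0.3  0.1]
 [ 0.9 -0.7]
 [-0.5 -0.2]
 [ 0.5  0. ]
 [-0.1  0.2]
 [ 1.1  0.2]
 [-0.   0.3]
 [-0.4 -0.2]]
(170, 385) [0.527 0.315]
(370, 420) [0.425 0.232]
(635, 375) [0.346 0.085]
[[ 0.443  0.177  0.008]
 [ 0.696  0.209  0.008]
 [ 0.477 -0.091  0.008]
 [ 0.73  -0.059  0.008]
 [ 0.666  0.069  0.089]
 [ 0.507  0.049  0.04 ]]
{'intrinsics': array([[297.31863964,   0.        , 259.88309429],
       [  0.        , 297.31863964, 193.05666335],
       [  0.        ,   0.        ,   1.        ]]), 'origin': array([ 0.2876684 , -0.5877334 ,  0.37400388]), 'attitude': array([-0.12538143,  0.08918965, -0.57044964,  0.80679112])} [[ 0.943  0.332 -0.   ]
 [ 0.332 -0.943  0.001]
 [-0.    -0.001 -1.   ]]
```

```bash
python3 - <<'E'
from h import *
ca=ctrl.calibration("scene");cb=ctrl.calibration("side")
def on(c,u,z): 
    t=np.array(u)*.64; return least_squares(lambda p:(proj(c,[p[0],p[1],z])[0]-t),[.6,.1]).x.round(3)
for n,u in dict(canbase=(474,222),toolboxBR=(270,298),toolboxBL=(118,348),cabBR=(383,238)).items(): print(n,on(ca,u,0))
for n,u in dict(cabN=(605,372),cabL=(532,270),can=(622,488),tbR=(490,277)).items(): print(n,on(cb,u,0))
for z in(.2,.25,.3): print(z,on(cb,(605,250),z),on(ca,(240,222),z),on(ca,(478,130),z),on(cb,(530,215),z))
E
```

```text
canbase [ 0.732 -0.385]
toolboxBR [0.76  0.166]
toolboxBL [0.795 0.455]
cabBR [ 0.814 -0.163]
cabN [ 0.849 -0.159]
cabL [0.864 0.206]
can [ 0.738 -0.412]
tbR [0.759 0.2  ]
0.2 [ 0.865 -0.053] [0.722 0.211] [ 0.8   -0.453] [0.787 0.106]
0.25 [ 0.812 -0.128] [0.622 0.249] [ 0.691 -0.34 ] [0.741 0.017]
0.3 [ 0.76  -0.204] [0.522 0.286] [ 0.582 -0.228] [ 0.695 -0.071]
```

>>> send_rows(
  series=[
    [85, [0, 0, 40], 0],
    [60, [20, 0, 40], 0],
    [30, [30, 40, 10], 0.08],
    [0, [30, 48, 0], 0.1],
    [0, [30, 48, 0], 0.1],
    [0, [30, 48, 0], 0.1],
    [0, [30, 48, 0], 0.1],
  ],
)

```text
time: 1.08
tcp_pos: [0.3867, -0.3793, 0.3293]
tool_rot: [0.917, 0.4, -0.0, 0.0]
ft_force: [1.4, 0.1, 0.5]
opening: -0.0
grip_force: 0.0
```

>>> send_rows(
  series=[
    [0, [31, 50, -8], 0.098],
    [0, [31, 50, -8], 0.098],
    [0, [31, 50, -8], 0.098],
    [0, [31, 50, -8], 0.098],
    [0, [31, 50, -8], 0.098],
    [0, [31, 50, -8], 0.098],
    [0, [31, 50, -8], 0.098],
    [0, [31, 50, -8], 0.098],
    [0, [31, 48, -8], 0.098],
    [0, [0, 0, 0], 0],
  ],
)

```text
time: 2.33
tcp_pos: [0.665, 0.0727, 0.2552]
tool_rot: [0.657, 0.754, 0.0, -0.002]
ft_force: [-0.2, -0.6, 0.3]
opening: 0.0001
grip_force: 0.0
```

```bash
python3 - <<'E'
from h import *
s=ctrl.get_state();M=R.from_quat(s['tool_rot']).as_matrix();print(s['time'],s['tcp_pos'],M.round(3),np.arctan2(M[1,1],M[0,1]),s['ft_force'])
a=ctrl.snapshot("scene")[:,:,::-1];b=ctrl.snapshot("side")[:,:,::-1];w=ctrl.snapshot("wrist")[:,:,::-1]
pa=proj(ctrl.calibration("scene"),s['tcp_pos'])[0];pb=proj(ctrl.calibration("side"),s['tcp_pos'])[0];print(pa,pb)
def crop(i,p,n=37):
    x,y=int(p[0]),int(p[1]);return cv2.resize(i[max(0,y-n-10):max(0,y-n-10)+2*n,x-n:x+n],(400,400),interpolation=cv2.INTER_CUBIC)
cv2.imwrite("pics/g1.png",np.hstack([crop(a,pa),crop(b,pb)]))
cv2.imwrite("pics/w1.png",cv2.resize(w,(800,600)))
E
```

```text
2.325 [0.66503356 0.07271142 0.25516875] [[-0.138  0.99  -0.003]
 [ 0.99   0.138  0.003]
 [ 0.004 -0.003 -1.   ]] 0.1381909874482517 [-0.15658567 -0.62989343  0.29812942]
[205.60813479 116.02984299] [307.52746391 130.00820674]
```

View pics/g1.png

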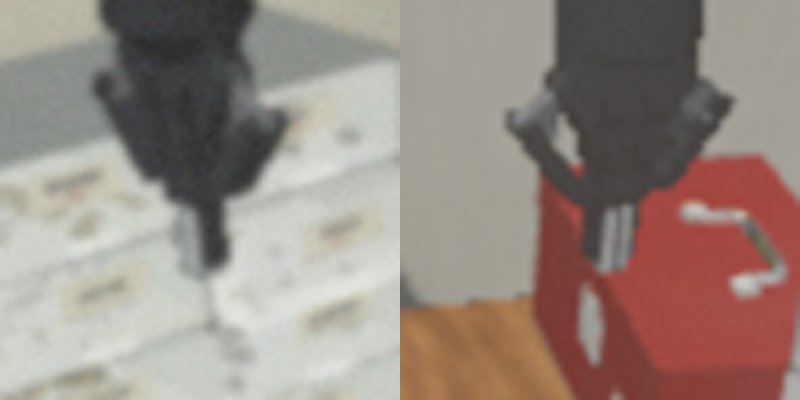

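View pics/w1.png

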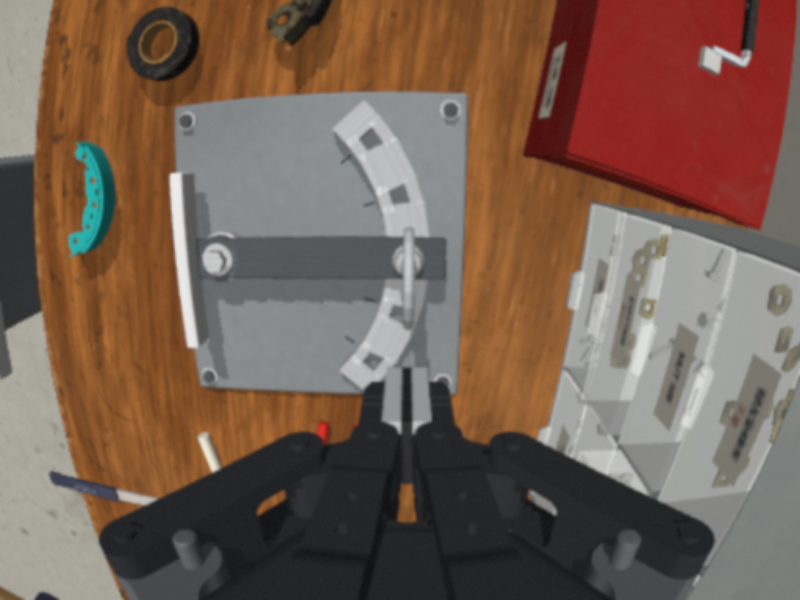

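The wrist picture shows the ring edge-on at (408,230–322), the housing at (407,262), the nut at (216,262) and the holes at (371,138) and (400,195). The 2F-85 fingers close along the arm, and there is a gap between them behind the pads. The tool can't tilt here, so I'll straddle the ring's top wire and bring the tips together inside the opening beneath it, so the wire rests on the pads without being pinched. First I'll refine the pose with the wrist view.

```bash
cat >> h.py <<'E'
def fish(c,P):
    p=R.from_quat(c['attitude']).inv().apply(np.atleast_2d(P)-c['origin'])
    d=np.c_[p[:,0],-p[:,1],-p[:,2]];K=c['intrinsics']
    rr=np.hypot(d[:,0],d[:,1]);th=np.arctan2(rr,d[:,2])
    return np.c_[K[0,2]+K[0,0]*th*d[:,0]/rr,K[1,2]+K[1,1]*th*d[:,1]/rr]
E
python3 - <<'E'
from h import *
a,b=.16*np.cos(.314),.16*np.sin(.314);a2,b2=.16*np.cos(.628),.16*np.sin(.628)
J=np.array([[-.047,.135,.008],[.208,.135,.008],[-.047,-.135,.008],[0,0,.04],[a,b,.02],[a2,b2,.02],[.16,0,.05]])
A=np.array([[176,107],[466,94],[202,389],[216,260],[400,195],[371,138],[407,262]])*.64-.2
c=ctrl.calibration("wrist")
W=lambda v,J:J@R.from_euler('z',v[2]).as_matrix().T+[v[0],v[1],0]
f=lambda v:(fish(c,W(v,J))-A).ravel()
r=least_squares(f,[.507,.049,.127],loss='soft_l1');print(r.x,f(r.x).reshape(-1,2).round(1))
print(W(r.x,np.array([[.16,0,.089],[a,b,.089]])))
t=np.linspace(0,2*np.pi,9);print((fish(c,W(r.x,np.c_[.16+0*t,.0315*np.cos(t),.089+.0315*np.sin(t)]))/.64).round())
i=cv2.imread("pics/w1.png")[340:580,250:570]
cv2.imwrite("pics/w1c.png",cv2.resize(cv2.convertScaleAbs(i,alpha=1.8,beta=15),None,fx=2.5,fy=2.5))
E
```

```text
[0.50650278 0.04501556 0.12557684] [[-1.2 -0.1]
 [ 1.8 -1.3]
 [-0.  -1.2]
 [-0.9  1.1]
 [-0.3 -0.3]
 [-0.1  0.7]
 [ 1.4  0.6]]
[[0.66524287 0.06505509 0.089     ]
 [0.65129187 0.11310462 0.089     ]]
[[409. 229.]
 [409. 250.]
 [409. 289.]
 [409. 318.]
 [409. 320.]
 [409. 297.]
 [409. 265.]
 [409. 237.]
 [409. 229.]]
```

View pics/w1c.png

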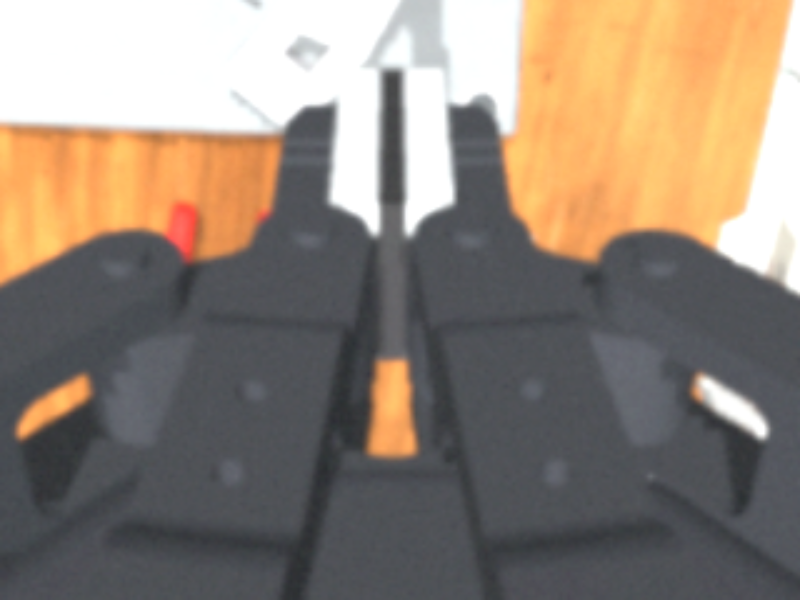

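The crop shows the thin pads meeting at (392,70–200), with a wider slot above them between the links at (392,350), so there is a small shelf for the wire. Next I'll open and descend around the ring.

>>> send_rows(
  series=[
    [55, [0, -6, 0], -0.012],
    [55, [0, 0, 0], 0],
    [55, [0, 0, -20], 0],
    [55, [0, 0, -40], 0],
    [55, [0, 0, -40], 0],
    [55, [0, 0, -30], 0],
    [55, [0, 0, -25], 0],
    [55, [0, 0, -15], 0],
    [55, [0, 0, -7], 0],
    [55, [0, 0, 0], 0],
  ],
)

```text
time: 3.72
tcp_pos: [0.665, 0.061, 0.0803]
tool_rot: [0.664, 0.748, 0.0, -0.0]
ft_force: [0.1, 0.4, 0.8]
opening: 0.0553
grip_force: 0.0
```

```bash
python3 - <<'E'
from h import *
s=ctrl.get_state();print(s['time'],s['tcp_pos'],s['ft_force'],s['opening'])
w=ctrl.snapshot("wrist")[:,:,::-1];b=ctrl.snapshot("side")[:,:,::-1]
p=proj(ctrl.calibration("side"),s['tcp_pos'])[0].astype(int)
l=cv2.resize(cv2.convertScaleAbs(w[130:384,130:390],alpha=1.5,beta=10),(400,391))
r=cv2.resize(cv2.convertScaleAbs(b[p[1]-50:p[1]+30,p[0]-40:p[0]+41],alpha=1.5),(400,391),interpolation=cv2.INTER_CUBIC)
cv2.imwrite("pics/d1.png",np.hstack([l,r]))
E
```

```text
3.725 [0.66500076 0.0610324  0.08027381] [0.10779691 0.36082837 0.75469049] 0.055314228285841066
```

View pics/d1.png

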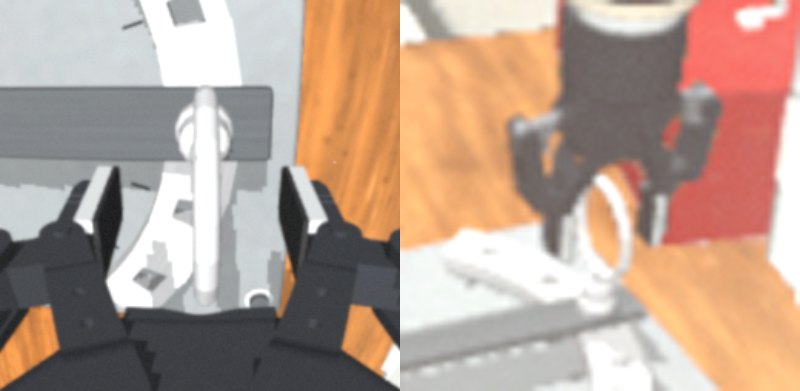

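The fingers straddle the ring centrally, with the wire at (205,95–300) between the pads at (110) and (290). I'll close beneath the wire to a 4 mm gap.

>>> send_rows(
  force=20,
  series=[
    [55, [1, 5, -2], 0],
    [30, [0, 0, 0], 0],
    [20, [0, 0, 0], 0],
    [14, [0, 0, 0], 0],
    [9, [0, 0, 0], 0],
  ],
)

```text
time: 4.45
tcp_pos: [0.666, 0.0658, 0.0783]
tool_rot: [0.664, 0.748, -0.0, 0.0]
ft_force: [-0.1, 0.4, -0.1]
opening: 0.0087
grip_force: 0.0
```

```bash
python3 - <<'E'
from h import *
s=ctrl.get_state();M=R.from_quat(s['tool_rot']).as_matrix();print(s['time'],s['tcp_pos'],s['ft_force'],s['opening'],s['grip_force'],np.arctan2(M[1,1],M[0,1]))
E
```

```text
4.45 [0.66604781 0.06584706 0.07834774] [-0.09372625  0.43242599 -0.10344716] 0.0087031701357662 0.0 0.11782376325222507
```

>>> send_rows(
  series=[
    [6, [0, 0, 0], 0],
    [4, [0, 0, 0], 0],
    [4, [0, 0, 0], 0],
  ],
)

```text
time: 4.82
tcp_pos: [0.666, 0.066, 0.0783]
tool_rot: [0.664, 0.748, -0.0, -0.0]
ft_force: [0.2, 0.8, 0.9]
opening: 0.0037
grip_force: 0.0
```

The opening is 3.7 mm with no contact, so the pads are under the wire. I'll lift slowly while watching the force.

>>> send_rows(
  series=[
    [4, [0, 0, 3], 0],
    [4, [0, 0, 3], 0],
    [4, [0, 0, 3], 0],
    [4, [0, 0, 2], 0],
    [4, [0, 0, 0], 0],
  ],
)

```text
time: 5.45
tcp_pos: [0.6658, 0.066, 0.0889]
tool_rot: [0.664, 0.748, -0.0, -0.0]
ft_force: [2.3, 0.4, -5.8]
opening: 0.0037
grip_force: 2.9
```

The spring load is on the hook at −5.8 N. Lifting further.

>>> send_rows(
  series=[
    [4, [0, 0, 3], 0],
    [4, [0, 0, 3], 0],
    [4, [0, 0, 3], 0],
    [4, [0, 0, 0], 0],
  ],
)

```text
time: 5.95
tcp_pos: [0.6659, 0.0659, 0.0985]
tool_rot: [0.664, 0.748, -0.0, -0.0]
ft_force: [0.8, 0.0, -6.8]
opening: 0.0038
grip_force: 3.0
```

```bash
python3 - <<'E'
from h import *
s=ctrl.get_state();print(s['time'],s['tcp_pos'],s['ft_force'],s['opening'],s['grip_force'])
w=ctrl.snapshot("wrist")[:,:,::-1];b=ctrl.snapshot("side")[:,:,::-1]
p=proj(ctrl.calibration("side"),s['tcp_pos'])[0].astype(int)
l=cv2.resize(cv2.convertScaleAbs(w[130:384,130:390],alpha=1.5,beta=10),(400,391))
r=cv2.resize(cv2.convertScaleAbs(b[p[1]-40:p[1]+40,p[0]-40:p[0]+41],alpha=1.5),(400,391),interpolation=cv2.INTER_CUBIC)
cv2.imwrite("pics/d2.png",np.hstack([l,r]))
E
```

```text
5.95 [0.66587077 0.06594796 0.0984556 ] [ 0.84263121  0.04422806 -6.83845098] 0.003848786262894203 3.0075150966877118
```

View pics/d2.png

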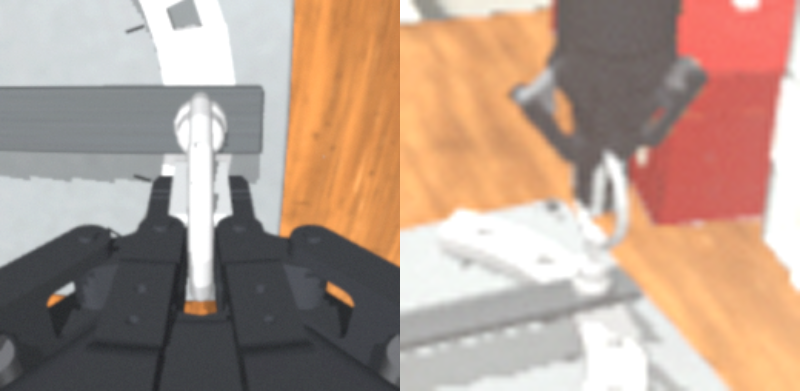

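The wire sits on the closed fingertips and the ring has risen. The pin is up about 11 mm by estimate, so I'll lift a bit more to clear.

>>> send_rows(
  series=[
    [4, [0, 0, 2], 0],
    [4, [0, 0, 2], 0],
    [4, [0, 0, 1], 0],
    [4, [0, 0, 0], 0],
  ],
)

```text
time: 6.55
tcp_pos: [0.6659, 0.066, 0.1033]
tool_rot: [0.664, 0.748, -0.0, -0.0]
ft_force: [-0.2, 0.1, -7.9]
opening: 0.004
grip_force: 3.1
```

```bash
python3 - <<'E'
import numpy as np
p=np.array([.5065,.0455]);d=np.array([.6658,.0660])-p;a0=np.arctan2(d[1],d[0]);r=np.hypot(*d);print(a0,r)
q=[p+r*np.array([np.cos(a0+t),np.sin(a0+t)]) for t in np.linspace(0,.314,13)]
print((np.diff(q,axis=0)*1e3).round(1))
E
```

```text
0.12798460251697583 0.16061363578476143
[[-0.6  4.2]
 [-0.7  4.1]
 [-0.8  4.1]
 [-0.9  4.1]
 [-1.   4.1]
 [-1.1  4. ]
 [-1.2  4. ]
 [-1.3  4. ]
 [-1.4  3.9]
 [-1.5  3.9]
 [-1.6  3.9]
 [-1.7  3.8]]
```

>>> send_rows(
  series=[
    [4, [-0.6, 4.2, 0], 0.026],
    [4, [-0.7, 4.1, 0], 0.026],
    [4, [-0.8, 4.1, 0], 0.026],
    [4, [0, 0, 0], 0],
  ],
)

```text
time: 7.05
tcp_pos: [0.6638, 0.0793, 0.1033]
tool_rot: [0.634, 0.773, 0.0, -0.0]
ft_force: [0.7, 1.1, -7.2]
opening: 0.0039
grip_force: 3.2
```

>>> send_rows(
  series=[
    [4, [-0.9, 4.1, 0], 0.026],
    [4, [-1.0, 4.1, 0], 0.026],
    [4, [-1.1, 4.0, 0], 0.026],
    [4, [-1.2, 4.0, 0], 0.026],
    [4, [-1.3, 4.0, 0], 0.026],
    [4, [-1.4, 3.9, 0], 0.026],
    [4, [-1.5, 3.9, 0], 0.026],
    [4, [-1.6, 3.9, 0], 0.026],
    [4, [-1.7, 3.8, 0], 0.026],
    [4, [0, 0, 0], 0],
  ],
)

```text
time: 8.3
tcp_pos: [0.6519, 0.1148, 0.1034]
tool_rot: [0.539, 0.842, 0.0, -0.0]
ft_force: [1.6, 1.3, -7.1]
opening: 0.004
grip_force: 3.6
```

```bash
python3 - <<'E'
from h import *
s=ctrl.get_state();M=R.from_quat(s['tool_rot']).as_matrix();print(s['time'],s['tcp_pos'],s['ft_force'],s['opening'],s['grip_force'],np.arctan2(M[1,1],M[0,1]))
c=ctrl.calibration("wrist");w=ctrl.snapshot("wrist")[:,:,::-1]
# predicted arm outline at candidate angles
x0,y0,yw=.5065,.0455,.1262
def L(P,t): return np.array(P)@R.from_euler('z',yw+t).as_matrix().T+[x0,y0,0]
o=np.array([130,60])
i=cv2.resize(cv2.convertScaleAbs(w[60:360,130:390],alpha=1.4),(520,600))
for t in(.314,):
  for P in([[.19,.017,.03]],[[.19,-.017,.03]],[[.05,.017,.03]],[[.05,-.017,.03]],[[.16,0,.05]]):
    u=((fish(c,L(P,t))[0]-o)*2);print(t,P,u.round());cv2.circle(i,tuple(int(v) for v in u),3,(0,0,255),1)
cv2.imwrite("pics/d3.png",i)
E
```

```text
8.3 [0.65193833 0.11483222 0.10336078] [ 1.56605316  1.29695691 -7.06551271] 0.003968236457887093 3.578798782546073 0.4312228119980904
0.314 [[0.19, 0.017, 0.03]] [343. 253.]
0.314 [[0.19, -0.017, 0.03]] [339. 337.]
0.314 [[0.05, 0.017, 0.03]] [-17. 256.]
0.314 [[0.05, -0.017, 0.03]] [ -5. 335.]
0.314 [[0.16, 0, 0.05]] [261. 317.]
```

View pics/d3.png

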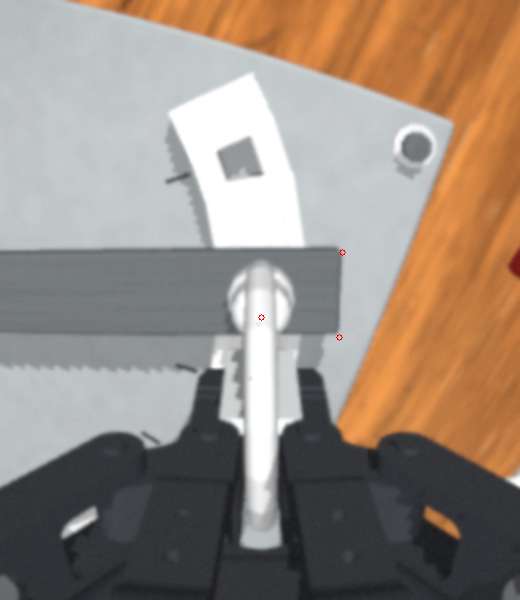

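The arm has swung with the ring: its end corners are at (341,247) and (340,333), and the outer hole is at (241,159). I'll check the angle against the outer hole.

```bash
python3 - <<'E'
from h import *
c=ctrl.calibration("wrist");x0,y0,yw=.5065,.0455,.1262
def L(P,t): return np.array(P)@R.from_euler('z',yw+t).as_matrix().T+[x0,y0,0]
print((fish(c,L([[.16,0,.02]],.628))[0]-[130,60])*2)
# angle from arm-end mid and far-hole via ground rays in wrist frame
def inv(u,z): return least_squares(lambda p:fish(c,[p[0],p[1],z])[0]-u,[.65,.12]).x
h=inv(np.array([241,159])/2+[130,60],.02);e1=inv(np.array([341,247.5])/2+[130,60],.03);e2=inv(np.array([340,333])/2+[130,60],.03)
m=(e1+e2)/2; q=inv(np.array([10,251])/2+[130,60],.03);d=e1-q
print(h,m,np.hypot(*(e1-e2)))
ax=np.arctan2(d[1],d[0]); pv=m-.19*np.array([np.cos(ax),np.sin(ax)])
print('pivot',pv,'arm',ax,'hole ang',np.arctan2(*(h-pv)[::-1]),'diff (want .314)',np.arctan2(*(h-pv)[::-1])-ax,'r',np.hypot(*(h-pv)))
E
```

```text
[239.04582308 161.15405959]
[0.62343526 0.15608596] [0.67748288 0.12789457] 0.03425423044843583
pivot [0.50555764 0.04701373] arm 0.43972279936203035 hole ang 0.746618822430237 diff (want .314) 0.3068960230682067 r 0.16059852084829898
```

The arm is within about 0.007 rad of the hole. Lowering now.

>>> send_rows(
  series=[
    [4, [0, 0, -3], 0],
    [4, [0, 0, -3], 0],
    [4, [0, 0, -3], 0],
    [4, [0, 0, -2], 0],
    [4, [0, 0, 0], 0],
  ],
)

```text
time: 8.98
tcp_pos: [0.6523, 0.1141, 0.0922]
tool_rot: [0.54, 0.842, 0.0, 0.0]
ft_force: [1.3, 1.9, -5.6]
opening: 0.0042
grip_force: 3.4
```

Still loaded at z 0.092, below where it would rest between holes, so the pin is entering the hole. Continuing down until it is free.

>>> send_rows(
  series=[
    [4, [0, 0, -3], 0],
    [4, [0, 0, -3], 0],
    [4, [0, 0, -3], 0],
    [4, [0, 0, -3], 0],
    [4, [0, 0, -2], 0],
    [4, [0, 0, 0], 0],
  ],
)

```text
time: 9.72
tcp_pos: [0.6521, 0.114, 0.0782]
tool_rot: [0.54, 0.842, -0.0, -0.0]
ft_force: [0.2, 0.1, 0.7]
opening: 0.0042
grip_force: 0.0
```

Free and unloaded. I'll open to straddle width, then retreat straight up.

>>> send_rows(
  series=[
    [15, [0, 0, 0], 0],
    [35, [0, 0, 0], 0],
    [55, [0, 0, 0], 0],
    [55, [0, 0, 0], 0],
    [55, [0, 0, 10], 0],
    [55, [0, 0, 25], 0],
    [55, [0, 0, 40], 0],
    [55, [0, 0, 50], 0],
    [55, [0, 0, 45], 0],
    [55, [-10, -30, 0], 0],
    [55, [-10, -30, 0], 0],
    [55, [0, 0, 0], 0],
  ],
)

```text
time: 11.22
tcp_pos: [0.6322, 0.0509, 0.2492]
tool_rot: [0.542, 0.841, -0.001, 0.001]
ft_force: [0.6, 0.6, 0.4]
opening: 0.0549
grip_force: 0.0
```

```bash
python3 - <<'E'
from h import *
s=ctrl.get_state();print(s['time'],s['tcp_pos'],s['ft_force'],abs(s['qd']).max())
c=ctrl.calibration("side");b=ctrl.snapshot("side");x0,y0,yw=.5065,.0455,.1262
# ring wire template: score brightness on predicted ring for pin heights
t=np.linspace(0,2*np.pi,120)
from scipy.ndimage import map_coordinates as mc
g=cv2.cvtColor(b,cv2.COLOR_RGB2GRAY).astype(float)
best=[]
for h in np.arange(-.004,.022,.002):
  for a in np.arange(.25,.38,.01):
    P=np.c_[.16+0*t,.0315*np.cos(t),.089+h+.0315*np.sin(t)]@R.from_euler('z',yw+a).as_matrix().T+[x0,y0,0]
    u=proj(c,P);best.append((mc(g,[u[:,1],u[:,0]],order=1).mean(),round(h,3),round(a,2)))
print(sorted(best)[::-1][:6])
E
```

```text
11.225 [0.63217419 0.05087808 0.24920895] [0.55189573 0.56602373 0.35305202] 0.034378393090053375
[(np.float64(159.7458449452636), np.float64(0.006), np.float64(0.33)), (np.float64(159.58539323175546), np.float64(0.006), np.float64(0.32)), (np.float64(158.40136697614597), np.float64(0.004), np.float64(0.33)), (np.float64(157.9977729103808), np.float64(0.004), np.float64(0.32)), (np.float64(157.60457391222326), np.float64(0.006), np.float64(0.31)), (np.float64(157.37011870696205), np.float64(0.006), np.float64(0.34))]
```

```bash
python3 - <<'E'
from h import *
from scipy.ndimage import map_coordinates as mc
x0,y0,yw=.5065,.0455,.1262;t=np.linspace(0,2*np.pi,120)
for n in("side","scene"):
  c=ctrl.calibration(n)
  for nm,im,a0 in(("start",cv2.resize(cv2.imread(f"pics/{n}0.png"),(512,384),interpolation=cv2.INTER_AREA),0),("now",ctrl.snapshot(n)[:,:,::-1],.314)):
    g=im.min(axis=2).astype(float);best=[]
    g=g-cv2.GaussianBlur(g,(0,0),6)
    for h in np.arange(-.008,.020,.001):
      for a in a0+np.arange(-.04,.041,.01):
        P=np.c_[.16+0*t,.0315*np.cos(t),.089+h+.0315*np.sin(t)]@R.from_euler('z',yw+a).as_matrix().T+[x0,y0,0]
        u=proj(c,P);best.append((mc(g,[u[:,1],u[:,0]],order=1).mean().round(1),round(h,3),round(a,3)))
    print(n,nm,[tuple(map(float,b)) for b in sorted(best)[::-1][:4]])
E
```

```text
side start [(48.1, 0.005, 0.01), (48.0, 0.004, 0.01), (47.7, 0.004, 0.02), (47.1, 0.005, 0.02)]
side now [(53.1, 0.005, 0.324), (53.0, 0.006, 0.324), (52.2, 0.006, 0.314), (51.9, 0.005, 0.314)]
scene start [(32.8, 0.002, 0.02), (32.5, 0.003, 0.02), (32.2, 0.001, 0.02), (32.1, 0.003, 0.01)]
scene now [(36.0, 0.006, 0.334), (36.0, 0.005, 0.334), (35.4, 0.004, 0.334), (35.3, 0.005, 0.344)]
```

```bash
python3 - <<'E'
from h import *
from scipy.ndimage import map_coordinates as mc
x0,y0,yw=.5065,.0455,.1262;t=np.linspace(0,2*np.pi,120)
s=ctrl.get_state();c=ctrl.calibration("wrist");im=np.mean([ctrl.snapshot("wrist") for _ in range(3)],axis=0)
T=R.from_quat(s['tool_rot']);off=T.inv().apply(c['origin']-s['tcp_pos']);ro=T.inv()*R.from_quat(c['attitude'])
M=np.array([[-.138,.99,-.003],[.99,.138,.003],[.004,-.003,-1]]);T1=R.from_matrix(M)
c1=dict(c,origin=T1.apply(off)+[.66503,.07271,.25517],attitude=(T1*ro).as_quat())
def fit(g,c,a0,bounds):
    g=g.astype(np.float32);g=g-cv2.GaussianBlur(g,(0,0),6);best=[]
    for h in np.arange(-.008,.018,.001):
      for a in a0+np.arange(-.03,.031,.005):
       for dr in(-.002,0,.002):
        P=np.c_[.16+dr+0*t,.0315*np.cos(t),.089+h+.0315*np.sin(t)]@R.from_euler('z',yw+a).as_matrix().T+[x0,y0,0]
        u=fish(c,P);best.append((mc(g,[u[:,1],u[:,0]],order=1).mean().round(1),round(h,3),round(a,3),dr))
    print([tuple(map(float,b)) for b in sorted(best)[::-1][:4]])
fit(cv2.resize(cv2.imread("pics/w1.png"),(512,384),interpolation=cv2.INTER_AREA).min(axis=2),c1,0,0)
fit(im.min(axis=2),c,.314,0)
# scene, averaged & resampled alike
c=ctrl.calibration("scene");im=np.mean([ctrl.snapshot("scene") for _ in range(5)],axis=0).astype(np.uint8)
im=cv2.resize(cv2.resize(im,(800,600),interpolation=cv2.INTER_CUBIC),(512,384),interpolation=cv2.INTER_AREA)
for g,a0 in((cv2.resize(cv2.imread("pics/scene0.png"),(512,384),interpolation=cv2.INTER_AREA),0),(im,.314)):
    g=g.min(axis=2).astype(np.float32);g-=cv2.GaussianBlur(g,(0,0),6);best=[]
    for h in np.arange(-.008,.018,.001):
      P=np.c_[.16+0*t,.0315*np.cos(t),.089+h+.0315*np.sin(t)]@R.from_euler('z',yw+a0+.015).as_matrix().T+[x0,y0,0]
      u=proj(c,P);best.append(round(float(mc(g,[u[:,1],u[:,0]],order=1).mean()),1))
    print(best)
E
```

```text
[(28.799999237060547, 0.007, 0.0, 0.0), (28.799999237060547, 0.006, 0.0, 0.0), (28.799999237060547, 0.005, -0.005, 0.0), (28.799999237060547, 0.004, -0.005, 0.0)]
[(14.699999809265137, 0.016, 0.284, -0.002), (14.600000381469727, 0.017, 0.284, -0.002), (14.5, 0.015, 0.284, -0.002), (14.300000190734863, 0.017, 0.289, -0.002)]
[14.1, 16.5, 18.6, 20.7, 22.9, 25.0, 27.2, 29.1, 30.8, 32.0, 32.7, 32.5, 31.9, 30.6, 28.8, 26.6, 24.2, 21.7, 19.3, 16.8, 14.5, 12.4, 10.4, 8.6, 7.0, 5.5]
[10.1, 12.0, 14.1, 16.3, 18.4, 20.5, 22.5, 24.7, 26.9, 29.0, 30.8, 32.4, 33.6, 34.4, 34.5, 34.1, 33.2, 31.8, 30.0, 28.0, 25.8, 23.5, 21.4, 19.3, 17.4, 15.6]
```

```bash
python3 - <<'E'
from h import *
from scipy.ndimage import map_coordinates as mc
from scipy.optimize import minimize
x0,y0,yw=.5065,.0455,.1262;t=np.linspace(0,2*np.pi,120)
rs=lambda i:cv2.resize(i,(512,384),interpolation=cv2.INTER_AREA)
def ld(n,now):
    im=cv2.imread(f"pics/{n}0.png") if not now else cv2.resize(np.mean([ctrl.snapshot(n) for _ in range(4)],axis=0).astype(np.uint8),(800,600),interpolation=cv2.INTER_CUBIC)
    g=rs(im).min(axis=2).astype(np.float32);return g-cv2.GaussianBlur(g,(0,0),6)
for now,a0 in((0,0),(1,.314)):
    I={n:ld(n,now) for n in("scene","side")}
    def f(v):
        r=0
        for n,g in I.items():
            P=np.c_[.16+v[0]/1e3+0*t,.0315*np.cos(t),.089+v[2]/1e3+.0315*np.sin(t)]@R.from_euler('z',yw+a0+v[1]/160).as_matrix().T+[x0,y0,0]
            u=proj(ctrl.calibration(n),P);r-=mc(g,[u[:,1],u[:,0]],order=1).mean()
        return r
    m=min((minimize(f,[0,1,h],method='Nelder-Mead',options=dict(initial_simplex=[[0,1,h],[3,1,h],[0,4,h],[0,1,h+3]])) for h in(0,4,8)),key=lambda m:m.fun);print(m.x.round(2),m.fun)
E
```

```text
[0.01 2.38 3.77] -79.99567413330078
[0.94 2.08 4.69] -85.78309631347656
```

Compared with the start, the ring's height differs by +0.9 mm and the swing is 0.312 rad, so the pin is home. The robot is clear, so I'm handing in.

```bash
python3 -c "
from h import *
print(ctrl.hand_in())"
```

```text
the job is handed in; nothing more can be done
None
```

The job is handed in, with no verdict shown: the arm is one hole to the left, on the brake shoe's side (about 0.312 rad), the pin is home to within about 1 mm by camera, the robot is clear of the jig, and the loose things lay outside its path (not re-measured). As the tool cannot tilt, I lifted the ring on both fingertips held 4 mm apart under its wire, without gripping it.

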